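Fetch the meeting speaker from behind the desk clutter

TASK

A meeting is about to start: stand the steel tumbler, the wooden pencil holder and the glass jar, which hem in the little speaker in the white desk organiser, out of the way in the empty grey tray, and only then take the speaker out and set it upright on the middle of the round charging pad. Then put the tumbler, the holder and the jar back upright in the organiser, each on the spot where it stood at first. Do not drop or topple any of them, and leave the piggy bank and the mug where they are.

Things in the scene. Friction and masses are not known exactly. Their poses are not given: they have to be found in the camera images.
- tumbler_c (a point): centre (half-way up, on its axis) of the upright brushed-steel tumbler with a black lid: round, 62 mm wide (tapering to 54 mm at the foot), 116 mm tall with the lid; the lid is 58 mm wide and its top 12 mm. About 0.28 kg. Stands in the organiser; grip it in its upper half, above its neighbours' feet and the speaker; z axis up
- holder_c (a point): centre (half-way up) of the upright empty pencil holder of pale wood: a square open-topped box, 58 x 58 mm and 100 mm tall, walls 6 mm; x and y axes square to its sides, z up. About 0.2 kg. Stands in the organiser; grip it from outside within 25 mm of its top edge, since deeper the gripper's palm or linkage can strike that edge
- jar_c (a point): centre (half-way up, on its axis) of the upright green glass jar with a brass screw lid: round, glass 58 mm wide up to 78 mm height, a short shoulder above it, lid 54 mm wide from 84 to 100 mm height; 100 mm tall. About 0.3 kg. Stands in the organiser; grip the glass just below the shoulder (60 to 75 mm height); z axis up
- speaker_c (a point): centre (half-way up, on its axis) of the small round meeting speaker, a grey fabric puck 52 mm wide and 38 mm tall, black dot on top, lying flat in the organiser behind the three other things with only some 10 to 25 mm free around it. About 0.16 kg; z axis up
- organiser: white open-fronted desk organiser, fixed, left or right on the desk: floor 6 mm thick, x -90 to 80 mm, 266 mm wide (y); back wall at x = 80 to 88 mm and side walls (x -16 to 84, y = +-125 to 133), all 50 mm high. Origin on the desk under its middle; z up, x to the back. At first the tall things stand near (x, y) = (-42, 0) and (10, +-78) mm, any in any place, the speaker near (36, 0)
- tray: empty shallow grey tray with a cork floor, fixed to the desk: 150 mm (x) by 270 mm (y) outside, walls 6 mm thick and 16 mm high, inner floor 6 mm above the desk. Origin on the desk surface below its middle; z up. The three tall things fit side by side along y, about 85 mm apart
- pad: round white charging pad with a grey disc in the middle, 92 mm wide and 10 mm high, fixed to the desk between organiser and tray. Origin on the desk surface below its middle; z up
- piggy_c (a point): centre, 45 mm above the desk, of the red china piggy bank, about 100 mm long (y), 76 mm wide, 92 mm tall, standing beyond the charging pad; not to be moved
- mug_c (a point): centre (half-way up) of the white china mug, 76 mm wide without its handle, 88 mm tall, standing on the near side of the desk; not to be moved
There are look-alikes about, which are no part of the job. What is shaped like the part that bears tumbler_c but pink or turquoise is not meant.

How it is judged:
By the outcome, as a careful person would: the job done as asked, in the order asked, and still so for the second after the job is handed in, with the robot touching nothing.
It also fails if it takes over 138 s, if anything falls off the work surface, if the arm or the gripper's body presses on something with over 40 N, if the wrist force passes 120 N, or if a joint passes its speed limit or range.

ROBOT

A 6-joint arm with a two-finger parallel gripper is mounted at the origin on the work surface. World frame = base frame: x ahead of the robot, y to its left, z up, the work surface at z = 0. Lengths are in m, angles in rad, forces in N, time in s.
With the tool pointing down it reaches from about 0.375 to 0.9 m from the base axis. Payload 3.1 kg.
Tool frame: the origin (TCP) lies midway between the tips of the shut fingers; the grasp point (between the pads) lies 19 mm behind it; z points along the fingers, y is the line along which they close (so a half turn about z gives the same grasp; the last joint's range is limited). The gripper opens to 87 mm and grips with 3 to 60 N. Pads are 19 mm wide; open, the fingers measure 117 mm over their backs; the gripper's body (75 mm by 190 mm) begins 51 mm behind the grasp point.
Start: joints at [1.028, 0.527, 1.433, -0, 1.181, -0.178], TCP at [0.222, 0.584, 0.223] pointing down, gripper open.
Joint ranges: [-3.08, 3.08], [-0.75, 2.2], [0.22, 2.44], [-1.43, 4.57], [0, 2.65], [-2.85, 2.85]. Speed limits (rad/s): [2.79, 2.79, 3.14, 3.14, 3.14, 3.14].

INTERFACE

Orientations are given as a unit quaternion [x, y, z, w].
In Python, from rig import get_obs, cams, job gives the robot as it stands.
- The arm moves only by the tool servo_tool, never from a script. Its argument "moves" is text: rows parted by semicolons, each of 5 numbers parted by spaces: the shift along the tool's x, y, z in m, then the turn about the tool's z in degrees, then the finger opening in m, from 0 to 0.087. In form: dx dy dz spin claw; .... A call has 1 to 10 rows; each row is the pose to reach, as a shift and turn from the pose commanded when the call began, along the tool's axes at that moment; what a row does not reach only later rows make up. A row lasts 1/12 s, in which the tool goes at most 41.7 mm and 7.16 degrees, less where a joint would pass 70% of its speed; a pose out of reach is approached as far as the arm can. A call with a gripper value outside its range is refused whole. The fingers move at their own pace and stop on an object; "grip_force" is the grip in N (left out, the last holds). Time passes only in rows, so rows that repeat a pose let the fingers close. It gives the time, the measured TCP pose, the force, the opening and the grip force at its end, in the units of the state.
- get_obs(): the state, without advancing time (a new reading comes with each control period).
- cams.camera(name): name is "side" or "top"; returns the picture (384x512x3 uint8, blue, green, red); there is no depth.
- cams.camera_model(name): a dict with "fx", "fy", "cx", "cy" (pixels), "R" (3x3) and "t" (3): a world point X has camera coordinates R X + t. Camera axes: x right, y down, z forward; pixel columns grow to the right and rows downward; lengths in m; the calibration is good to about 2 mm. A picture is of the moment at which its call begins. camera_model takes no time and is no camera call.
- job.hand_in(): hands the job in; it is judged then, once.
The state is a dict: "time": time; "q": joint angles; "joint_velocities": joint speeds; "joint_torque": joint torques, N m; "position": TCP position; "tool_rot": TCP orientation; "ft_force": force on the tool from outside, world axes, zero at the start; "moment": the same for the moment, N m; "grip_width": finger opening in m; "grip_force": force on a finger pad.
Only numpy, scipy, OpenCV 4.12 (cv2) and the standard library are available. Lean on these libraries where they do the work, as an engineer would, in place of code of your own. Each camera call takes 0.05 s, during which the arm holds its last target. There are 200 camera calls.

## Working session

There is one attempt and no reset: what is moved stays moved. The work goes in short steps, Python scripts to look and compute and a tool call to move; the robot and the scene stay as the last step left them, time stands still between calls to the robot, and variables do not carry over. Pictures are saved under pics/ and viewed, at most 14 in all, crops included, and the job is handed in when it is done.

Besides the shell and the picture viewer there is one more tool, called after "Request:" by a JSON object that holds its "name" and its "arguments". servo_tool: Moves the arm, as the interface text tells. Its arguments: {"type":"object","properties":{"moves":{"type":"string"},"grip_force":{"type":"number"}},"required":["moves"]}

```bash
ls; mkdir -p pics; python3 - <<'E'
from rig import get_obs,cams
import cv2
for n in("side","top"):
    cv2.imwrite(f"pics/{n}0.png",cams.camera(n)); m=cams.camera_model(n); print(n,m)
o=get_obs();print(o)
E
```

```text
pics
side {'fx': 486.33243953950426, 'fy': 486.33243953950426, 'cx': 260.63937143866946, 'cy': 185.27357405943903, 'R': array([[ 0.94506536, -0.32599724, -0.02402624],
       [-0.19783125, -0.51190196, -0.83595405],
       [ 0.26021963,  0.79478436, -0.54827325]]), 't': array([-0.48017649,  0.17360132,  1.18624651])}
top {'fx': 465.3499161097463, 'fy': 465.3499161097463, 'cx': 251.9955363003806, 'cy': 192.38691296628824, 'R': array([[ 0.01493742, -0.99988147,  0.00373182],
       [-0.99297769, -0.01527213, -0.11731187],
       [ 0.11735496, -0.00195328, -0.99308811]]), 't': array([0.05715873, 0.5479349 , 1.41064891])}
{'time': 0.1, 'q': array([ 1.02852382e+00,  5.28386508e-01,  1.43379386e+00, -3.63472004e-05,
        1.18140869e+00, -1.78521803e-01]), 'joint_velocities': array([ 0.0012747 , -0.00296149, -0.00408851,  0.00050141,  0.00054949,
       -0.00138603]), 'joint_torque': array([-1.40581749e-03, -4.40985167e+01, -1.77149498e+01,  6.34718989e-02,
        5.33735566e-02, -6.14498413e-05]), 'position': array([0.2220045 , 0.58351964, 0.22165506]), 'tool_rot': array([ 1.80867416e-01,  9.83506981e-01, -9.40000347e-04, -3.36285019e-04]), 'ft_force': array([0.8234845 , 0.61894542, 0.41627145]), 'moment': array([0.00015583, 0.03737471, 0.0139343 ]), 'grip_force': 0.0, 'grip_width': 0.08659541943058445}
```

View pics/side0.png

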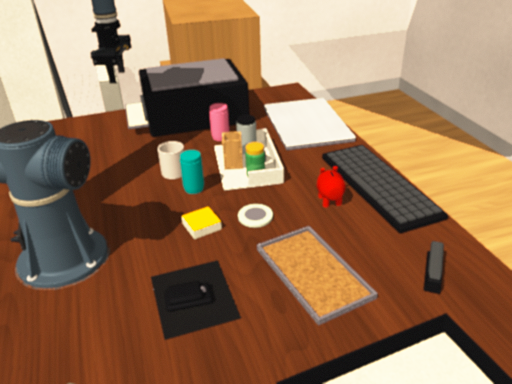

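View pics/top0.png

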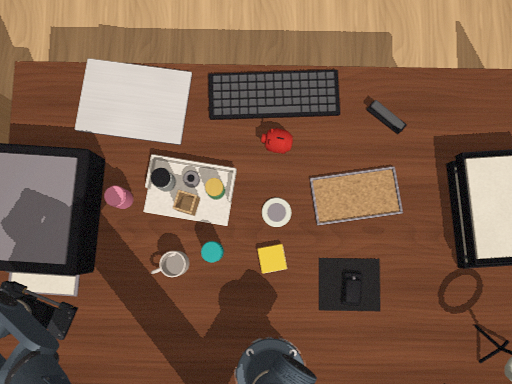

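Top: the steel tumbler with black lid is at (162,179) in the organiser, holder (186,203), jar (214,187), speaker (191,177). The look-alikes are turquoise (212,252) and pink (118,197), both outside the organiser. The pad is at (277,212) and the tray at (356,195). I'll confirm the tumbler in an enlarged crop.

```bash
python3 - <<'E'
import cv2,numpy as np
t=cv2.imread("pics/top0.png");s=cv2.imread("pics/side0.png")
a=cv2.resize(t[145:235,135:245],None,fx=6,fy=6,interpolation=cv2.INTER_CUBIC)
cv2.imwrite("pics/c1.png",a)
b=cv2.resize(s[100:200,200:300],None,fx=6,fy=6,interpolation=cv2.INTER_CUBIC)
cv2.imwrite("pics/c2.png",b)
a=cv2.resize(t[155:235,250:410],None,fx=5,fy=5,interpolation=cv2.INTER_CUBIC)
cv2.imwrite("pics/c3.png",a)
E
```

```text
(no output)
```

View pics/c1.png

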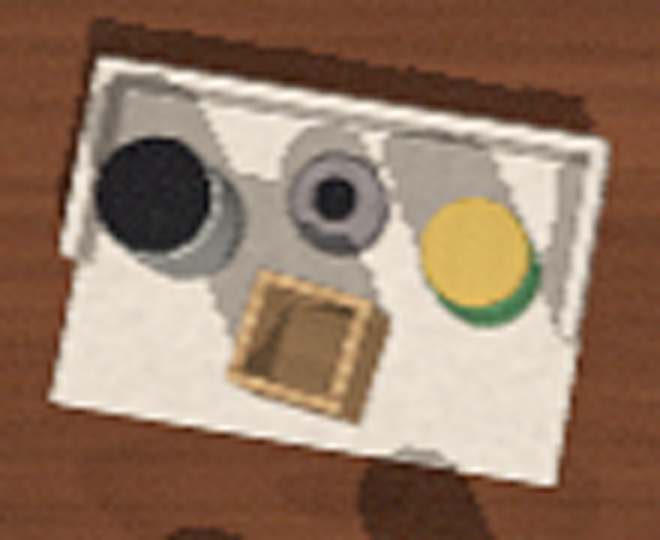

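View pics/c2.png

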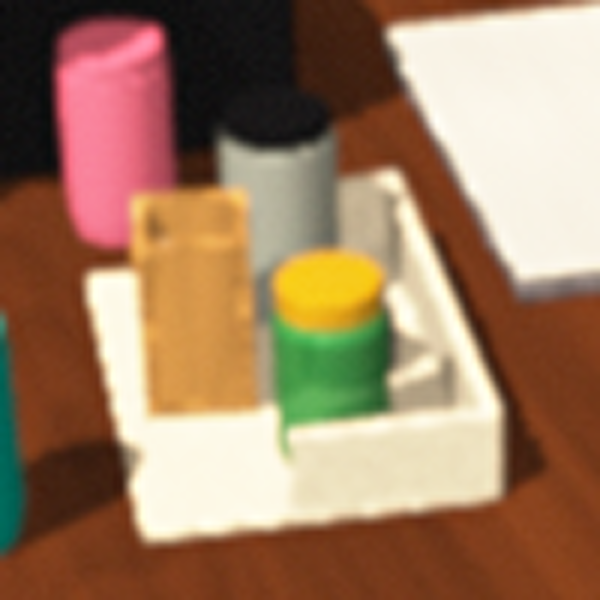

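View pics/c3.png

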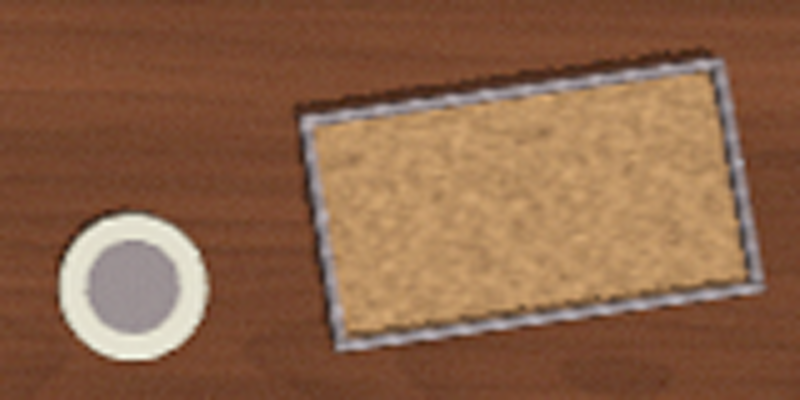

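The crops confirm it: the grey steel body with black lid (crop (153,195)) is the tumbler. Now I'll measure everything by masks.

```bash
cat > h.py <<'E'
import cv2,numpy as np
from rig import get_obs,cams
def ray(n,u,v,z):
    m=cams.camera_model(n);R,t=np.array(m["R"]),np.array(m["t"])
    c=-R.T@t; d=R.T@np.array([(u-m["cx"])/m["fx"],(v-m["cy"])/m["fy"],1.])
    return (c+d*(z-c[2])/d[2])
def blob(im,roi,lo,hi,k=8):
    """largest colour blob in roi (x0,y0,x1,y1), on a k-times enlarged HSV crop; returns contour in px"""
    x0,y0,x1,y1=roi
    a=cv2.resize(im[y0:y1,x0:x1],None,fx=k,fy=k,interpolation=cv2.INTER_CUBIC)
    m=cv2.inRange(cv2.cvtColor(a,cv2.COLOR_BGR2HSV),lo,hi)
    m=cv2.morphologyEx(m,cv2.MORPH_OPEN,np.ones((k,k)))
    cs,_=cv2.findContours(m,cv2.RETR_EXTERNAL,cv2.CHAIN_APPROX_NONE)
    c=max(cs,key=cv2.contourArea)[:,0].astype(float)
    return (c+.5)/k-.5+[x0,y0]
def world(n,c,z): return np.array([ray(n,u,v,z)[:2] for u,v in c]).astype(np.float32)
def circ(n,im,roi,lo,hi,z):
    w=world(n,cv2.convexHull(blob(im,roi,lo,hi).astype(np.float32))[:,0],z)
    (x,y),(a,b),_=cv2.fitEllipse(w); p=cv2.minEnclosingCircle(w)
    return np.round([x,y,a,b,p[0][0],p[0][1]],4)
def rect(n,im,roi,lo,hi,z):
    w=world(n,blob(im,roi,lo,hi),z); return cv2.minAreaRect(w), w
E
python3 - <<'E'
from h import *
t=cv2.imread("pics/top0.png")
print("tum",circ("top",t,(145,160,182,195),(0,0,0),(180,255,50),.122))
print("jar",circ("top",t,(200,172,228,203),(18,110,120),(32,255,255),.106))
print("spkdot",circ("top",t,(183,168,199,187),(0,0,0),(180,255,70),.044))
r,_=rect("top",t,(170,187,201,218),(8,60,60),(28,255,255),.106);print("holder(all)",r)
print("pad disc",circ("top",t,(262,198,292,228),(0,0,100),(180,60,190),.010))
print("pad",circ("top",t,(255,190,300,235),(0,0,100),(180,70,255),.010))
r,_=rect("top",t,(305,160,410,230),(8,60,150),(25,160,255),.006);print("cork",r)
print("piggy",circ("top",t,(255,120,300,160),(0,150,100),(10,255,255),.045))
# organiser corners and speaker, holder by crop pixels
def P(u,v,z):return np.round(ray("top",(u+.5)/6-.5+135,(v+.5)/6-.5+145,z),4)
for nm,u,v,z in [("fl",50,403,.006),("fr",557,487,.006),("backl",98,58,.05),("backr",608,140,.05),("spk",338,205,.044),
  ("h1",261,269,.106),("h2",366,300,.106),("h3",337,414,.106),("h4",229,379,.106)]: print(nm,P(u,v,z))
s=cv2.imread("pics/side0.png")
print("Sjarlid",circ("side",s,(243,138,267,157),(18,150,150),(32,255,255),.106))
print("Stum",circ("side",s,(234,112,258,127),(0,0,0),(180,255,45),.122))
E
```

```text
tum [0.5773 0.3338 0.0543 0.0554 0.5774 0.3339]
jar [0.5533 0.178  0.0531 0.0545 0.5535 0.178 ]
spkdot [0.5881 0.2559 0.0211 0.0218 0.588  0.256 ]
holder(all) ((0.5063388347625732, 0.25847306847572327), (0.07190550863742828, 0.061831284314394), 74.28488159179688)
pad disc [ 0.489  -0.0116  0.059   0.0597  0.4892 -0.0115]
pad [ 0.489  -0.0115  0.0935  0.0942  0.4889 -0.0116]
cork ((0.5468927621841431, -0.2610284686088562), (0.1345064789056778, 0.25746509432792664), 8.935279846191406)
piggy [ 0.7085 -0.0107  0.0843  0.1085  0.7099 -0.0096]
fl [0.4836 0.4068 0.006 ]
fr [0.4438 0.1408 0.006 ]
backl [0.6587 0.3795 0.05  ]
backr [0.62   0.1162 0.05  ]
spk [0.5851 0.2545 0.044 ]
h1 [0.5437 0.2831 0.106 ]
h2 [0.5292 0.2312 0.106 ]
h3 [0.4731 0.2437 0.106 ]
h4 [0.4894 0.2969 0.106 ]
Sjarlid [0.548  0.1642 0.0548 0.0821 0.5487 0.1644]
Stum [0.5597 0.3391 0.0942 0.1106 0.5596 0.3387]
```

Request:
{"name": "servo_tool", "arguments": {"moves": "-0.018 -0.033 -0.01 7 0.087; -0.036 -0.066 -0.02 14 0.087; -0.054 -0.099 -0.03 21 0.087; -0.072 -0.132 -0.04 28 0.087; -0.090 -0.165 -0.05 35 0.087; -0.106 -0.195 -0.05 42 0.087; -0.136 -0.190 -0.05 49 0.087; -0.166 -0.185 -0.05 56 0.087; -0.196 -0.180 -0.05 63 0.087; -0.2275 -0.1757 -0.05 69.1 0.087", "grip_force": 25}}

```text
time: 0.93
position: [0.3732, 0.3382, 0.2726]
tool_rot: [0.709, 0.705, -0.0, -0.0]
ft_force: [-0.4, 0.7, -0.0]
grip_width: 0.0871
grip_force: 0.0
```

Request:
{"name": "servo_tool", "arguments": {"moves": "-0.001 0.041 0 0 0.087; -0.002 0.082 0 0 0.087; -0.003 0.123 0 0 0.087; -0.004 0.164 0.02 0 0.087; -0.0045 0.204 0.045 0 0.087; -0.0045 0.204 0.08 0 0.087; -0.0045 0.204 0.115 0 0.087; -0.0045 0.204 0.12 0 0.087; -0.0045 0.204 0.12 0 0.087"}}

```text
time: 1.68
position: [0.5739, 0.3336, 0.149]
tool_rot: [0.707, 0.707, -0.004, -0.002]
ft_force: [0.1, 0.3, 0.6]
grip_width: 0.0872
grip_force: 0.0
```

```bash
python3 - <<'E'
from h import *
o=get_obs();print(o["position"],o["tool_rot"])
s=cams.camera("side")
cv2.imwrite("pics/a1.png",cv2.resize(s[20:200,130:330],None,fx=3,fy=3,interpolation=cv2.INTER_CUBIC))
E
```

```text
[0.57386174 0.33356846 0.14899563] [ 0.70683184  0.70736834 -0.00393068 -0.00182216]
```

View pics/a1.png

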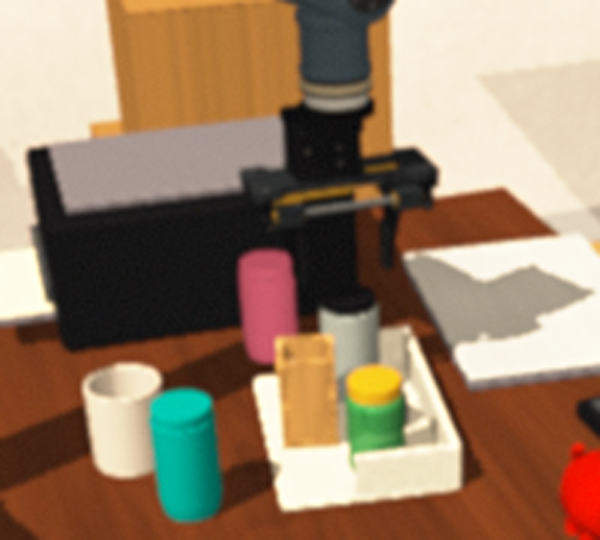

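The side view shows the open gripper above the tumbler (crop (350,300)). Its 190 mm body lies along the closing line, and the way down is free.

Request:
{"name": "servo_tool", "arguments": {"moves": "0 0.003 0.03 0 0.087; 0 0.003 0.055 0 0.087; 0 0.003 0.07 0 0.087; 0 0.003 0.08 0 0.087; 0 0.003 0.08 0 0.087; 0 0.003 0.08 0 0.055; 0 0.003 0.08 0 0.05; 0 0.003 0.08 0 0.05; 0 0.003 0.08 0 0.05; 0 0.003 0.08 0 0.05"}}

```text
time: 2.57
position: [0.5794, 0.3348, 0.0736]
tool_rot: [0.707, 0.707, 0.0, -0.0]
ft_force: [-0.9, -0.0, 2.9]
grip_width: 0.0614
grip_force: 10.2
```

Request:
{"name": "servo_tool", "arguments": {"moves": "0 0.003 0.0 0 0.05; 0 0 0 0 0.05; 0 0 -0.01 0 0.05; 0 0 -0.03 0 0.05; 0 0 -0.06 0 0.05; 0 0 -0.09 0 0.05; 0 0 -0.12 0 0.05; 0 0 -0.14 0 0.05; 0 0 -0.15 0 0.05; 0 0 -0.15 0 0.05", "grip_force": 30}}

```text
time: 3.4
position: [0.5808, 0.3351, 0.2255]
tool_rot: [0.707, 0.707, 0.002, 0.001]
ft_force: [0.8, 0.1, -2.5]
grip_width: 0.0611
grip_force: 29.9
```

Request:
{"name": "servo_tool", "arguments": {"moves": "-0.01 0 0 0 0.05; -0.03 -0.001 0 0 0.05; -0.06 -0.002 0 0 0.05; -0.1 -0.003 0 0 0.05; -0.14 -0.004 0 0 0.05; -0.18 -0.005 0 0 0.05; -0.22 -0.006 0 0 0.05; -0.26 -0.007 0 0 0.05; -0.30 -0.008 0 0 0.05; -0.34 -0.009 0 0 0.05"}}

```text
time: 4.23
position: [0.5683, -0.0076, 0.22]
tool_rot: [0.707, 0.707, -0.002, -0.002]
ft_force: [1.2, -0.0, -2.5]
grip_width: 0.0615
grip_force: 29.9
```

Request:
{"name": "servo_tool", "arguments": {"moves": "-0.04 -0.001 0 0 0.05; -0.08 -0.002 0 0 0.05; -0.12 -0.003 0 0 0.05; -0.16 -0.004 0 0 0.05; -0.2 -0.005 0 0 0.05; -0.24 -0.006 0 0 0.05; -0.28 -0.007 0 0 0.05; -0.31 -0.008 0 0 0.05; -0.33 -0.009 0.02 0 0.05; -0.34 -0.010 0.05 0 0.05"}}

```text
time: 5.07
position: [0.5611, -0.3509, 0.1727]
tool_rot: [0.708, 0.706, -0.001, 0.003]
ft_force: [1.0, -0.1, -3.1]
grip_width: 0.0608
grip_force: 29.9
```

Request:
{"name": "servo_tool", "arguments": {"moves": "0 0 0.03 0 0.05; 0 0 0.055 0 0.05; 0 0 0.07 0 0.05; 0 0 0.08 0 0.05; 0 0 0.085 0 0.05; 0 0 0.085 0 0.05; 0 0 0.085 0 0.05"}}

```text
time: 5.65
position: [0.5611, -0.3456, 0.0876]
tool_rot: [0.707, 0.707, -0.0, 0.0]
ft_force: [1.1, -0.8, -2.3]
grip_width: 0.0611
grip_force: 29.9
```

Request:
{"name": "servo_tool", "arguments": {"moves": "0 0 0.005 0 0.05; 0 0 0.009 0 0.05; 0 0 0.012 0 0.05; 0 0 0.013 0 0.05; 0 0 0.014 0 0.05; 0 0 0.0145 0 0.05; 0 0 0.0145 0 0.05"}}

```text
time: 6.23
position: [0.5611, -0.3454, 0.0736]
tool_rot: [0.707, 0.707, -0.0, 0.0]
ft_force: [-2.0, 0.5, -0.3]
grip_width: 0.0613
grip_force: 29.9
```

Request:
{"name": "servo_tool", "arguments": {"moves": "0 0 0 0 0.087; 0 0 0 0 0.087; 0 0 0 0 0.087; 0 0 0 0 0.087; 0 0 -0.02 0 0.087; 0 0 -0.055 0 0.087; 0 0 -0.095 0 0.087; 0.02 0 -0.135 0 0.087; 0.05 0 -0.15 0 0.087; 0.09 -0.002 -0.15 0 0.087"}}

```text
time: 7.07
position: [0.5628, -0.2591, 0.2292]
tool_rot: [0.708, 0.706, 0.001, 0.007]
ft_force: [0.5, -0.5, 0.8]
grip_width: 0.0869
grip_force: 0.0
```

Request:
{"name": "servo_tool", "arguments": {"moves": "0.041 -0.005 0 1 0.087; 0.082 -0.010 0 3 0.087; 0.123 -0.015 0 5 0.087; 0.164 -0.02 0 7 0.087; 0.205 -0.025 0 9 0.087; 0.246 -0.03 0 11 0.087; 0.287 -0.035 0 13 0.087; 0.328 -0.04 0 15 0.087; 0.369 -0.045 0 15 0.087; 0.41 -0.049 0 15 0.087"}}

```text
time: 7.9
position: [0.5091, 0.1565, 0.2234]
tool_rot: [0.793, 0.609, 0.0, 0.0]
ft_force: [0.8, 0.1, -0.2]
grip_width: 0.087
grip_force: 0.0
```

Request:
{"name": "servo_tool", "arguments": {"moves": "0.035 -0.009 0 0 0.087; 0.07 -0.018 0 0 0.087; 0.095 -0.025 0.01 0 0.087; 0.105 -0.028 0.03 0 0.087; 0.105 -0.028 0.06 0 0.087; 0.105 -0.028 0.085 0 0.087; 0.105 -0.028 0.09 0 0.087; 0.105 -0.028 0.09 0 0.087; 0.105 -0.028 0.09 0 0.087"}}

```text
time: 8.65
position: [0.5104, 0.2633, 0.1337]
tool_rot: [0.793, 0.609, 0.001, 0.0]
ft_force: [0.2, 0.2, -0.2]
grip_width: 0.087
grip_force: 0.0
```

```bash
python3 - <<'E'
from h import *
o=get_obs();print(o["position"],o["tool_rot"])
s=cams.camera("side");t=cams.camera("top")
a=cv2.resize(s[60:200,180:300],None,fx=4,fy=4,interpolation=cv2.INTER_CUBIC)
b=cv2.resize(t[145:242,130:210],None,fx=4,fy=4,interpolation=cv2.INTER_CUBIC)
h=min(a.shape[0],b.shape[0])
cv2.imwrite("pics/a2.png",np.hstack([a[:h],b[:h]])[:, :800])
E
```

```text
[0.51037735 0.26331355 0.13374749] [7.93136101e-01 6.09044156e-01 5.48170309e-04 2.02433510e-04]
```

View pics/a2.png

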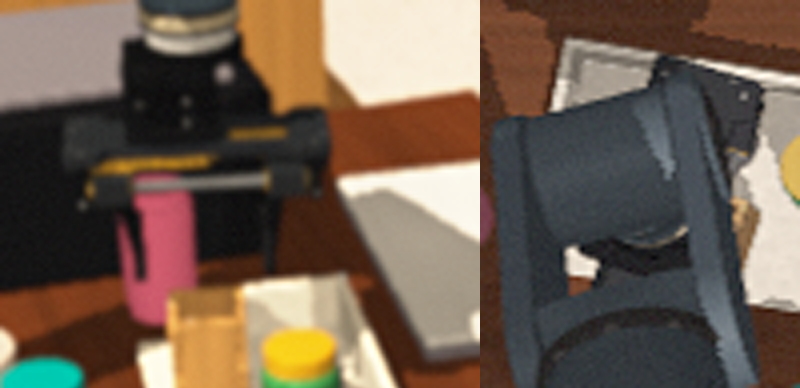

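The gripper straddles the holder (crop (205,310)), with one finger on each side. Descending.

Request:
{"name": "servo_tool", "arguments": {"moves": "0 -0.001 0.025 0 0.087; 0 -0.001 0.045 0 0.087; 0 -0.001 0.058 0 0.087; 0 -0.001 0.062 0 0.087; 0 -0.001 0.062 0 0.087; 0 -0.001 0.062 0 0.055; 0 -0.001 0.062 0 0.05; 0 -0.001 0.062 0 0.05; 0 -0.001 0.062 0 0.05; 0 -0.001 0.062 0 0.05", "grip_force": 25}}

```text
time: 9.58
position: [0.5091, 0.2636, 0.0717]
tool_rot: [0.793, 0.609, 0.001, 0.0]
ft_force: [1.0, -0.5, -0.1]
grip_width: 0.0615
grip_force: 0.0
```

Request:
{"name": "servo_tool", "arguments": {"moves": "0 0 0 0 0.05; 0 0 0 0 0.05; 0 0 0 0 0.05; 0 0 0 0 0.05; 0 0 -0.01 0 0.05; 0 0 -0.03 0 0.05; 0 0 -0.06 0 0.05; 0 0 -0.095 0 0.05; 0 0 -0.13 0 0.05; 0 0 -0.15 0 0.05"}}

```text
time: 10.42
position: [0.5096, 0.2639, 0.2248]
tool_rot: [0.793, 0.609, 0.002, 0.001]
ft_force: [0.8, 0.0, -1.4]
grip_width: 0.0577
grip_force: 25.0
```

Request:
{"name": "servo_tool", "arguments": {"moves": "-0.01 0.0035 0 0 0.05; -0.03 0.0104 0 0 0.05; -0.06 0.0207 0 0 0.05; -0.095 0.0328 0 0 0.05; -0.13 0.0449 0 0 0.05; -0.168 0.058 0 0 0.05; -0.206 0.0711 0 0 0.05; -0.244 0.0842 0 0 0.05; -0.282 0.0973 0 0 0.05; -0.320 0.1105 0 0 0.05"}}

```text
time: 11.25
position: [0.531, -0.0761, 0.2194]
tool_rot: [0.793, 0.609, -0.001, -0.002]
ft_force: [0.4, 0.1, -2.0]
grip_width: 0.0579
grip_force: 25.0
```

Request:
{"name": "servo_tool", "arguments": {"moves": "-0.036 0.0124 0 -2 0.05; -0.072 0.0248 0 -4 0.05; -0.108 0.0373 0 -7 0.05; -0.14 0.0483 0 -10 0.05; -0.165 0.057 0.01 -13 0.05; -0.1775 0.0612 0.03 -15 0.05; -0.1775 0.0612 0.065 -15 0.05; -0.1775 0.0612 0.1 -15 0.05; -0.1775 0.0612 0.125 -15 0.05; -0.1775 0.0612 0.135 -15 0.05"}}

```text
time: 12.08
position: [0.5418, -0.2594, 0.0805]
tool_rot: [0.707, 0.707, -0.001, -0.006]
ft_force: [-1.0, 0.7, -1.5]
grip_width: 0.0579
grip_force: 24.9
```

Request:
{"name": "servo_tool", "arguments": {"moves": "0 0 0.004 0 0.05; 0 0 0.008 0 0.05; 0 0 0.011 0 0.05; 0 0 0.013 0 0.05; 0 0 0.014 0 0.05; 0 0 0.015 0 0.05; 0 0 0.015 0 0.05"}}

```text
time: 12.67
position: [0.5467, -0.2616, 0.0718]
tool_rot: [0.707, 0.708, 0.0, 0.001]
ft_force: [-0.3, 0.6, -2.5]
grip_width: 0.0579
grip_force: 25.0
```

Request:
{"name": "servo_tool", "arguments": {"moves": "0 0 0.0007 0 0.05; 0 0 0.0007 0 0.087; 0 0 0.0007 0 0.087; 0 0 0.0007 0 0.087; 0 0 0.0007 0 0.087; 0 0 -0.02 0 0.087; 0 0 -0.06 0 0.087; 0 0 -0.1 0 0.087; 0.02 0 -0.135 0 0.087; 0.06 0.001 -0.15 0 0.087"}}

```text
time: 13.5
position: [0.5505, -0.2074, 0.2261]
tool_rot: [0.708, 0.706, 0.001, 0.006]
ft_force: [2.1, -0.8, -0.3]
grip_width: 0.0865
grip_force: 0.0
```

Request:
{"name": "servo_tool", "arguments": {"moves": "0.041 0.001 0 0 0.087; 0.082 0.001 0 0 0.087; 0.123 0.002 0 0 0.087; 0.164 0.002 0 0 0.087; 0.205 0.003 0 0 0.087; 0.246 0.003 0 0 0.087; 0.287 0.004 0 0 0.087; 0.328 0.005 0 0 0.087; 0.365 0.005 0.01 0 0.087; 0.378 0.0055 0.04 0 0.087"}}

```text
time: 14.33
position: [0.5553, 0.181, 0.1844]
tool_rot: [0.705, 0.709, 0.005, 0.003]
ft_force: [1.2, -0.0, -0.1]
grip_width: 0.0874
grip_force: 0.0
```

Request:
{"name": "servo_tool", "arguments": {"moves": "0 0 0.02 0 0.087; 0 0 0.04 0 0.087; 0 0 0.04 0 0.087; 0 0 0.04 0 0.087"}}

```text
time: 14.67
position: [0.5515, 0.1755, 0.1398]
tool_rot: [0.707, 0.707, -0.001, -0.001]
ft_force: [-0.3, 0.6, 1.2]
grip_width: 0.0865
grip_force: 0.0
```

```bash
python3 - <<'E'
from h import *
o=get_obs();print(o["position"],o["tool_rot"])
s=cams.camera("side");t=cams.camera("top")
a=cv2.resize(s[60:320,200:380],None,fx=2.2,fy=2.2,interpolation=cv2.INTER_CUBIC)
b=cv2.resize(t[145:235,240:410],None,fx=2.2,fy=2.2,interpolation=cv2.INTER_CUBIC)
b=cv2.copyMakeBorder(b,0,a.shape[0]-b.shape[0],0,0,cv2.BORDER_CONSTANT)
cv2.imwrite("pics/a3.png",np.hstack([a,b]))
E
```

```text
[0.55148123 0.17554764 0.13979233] [ 0.70671784  0.70749404 -0.00112299 -0.0008973 ]
```

View pics/a3.png

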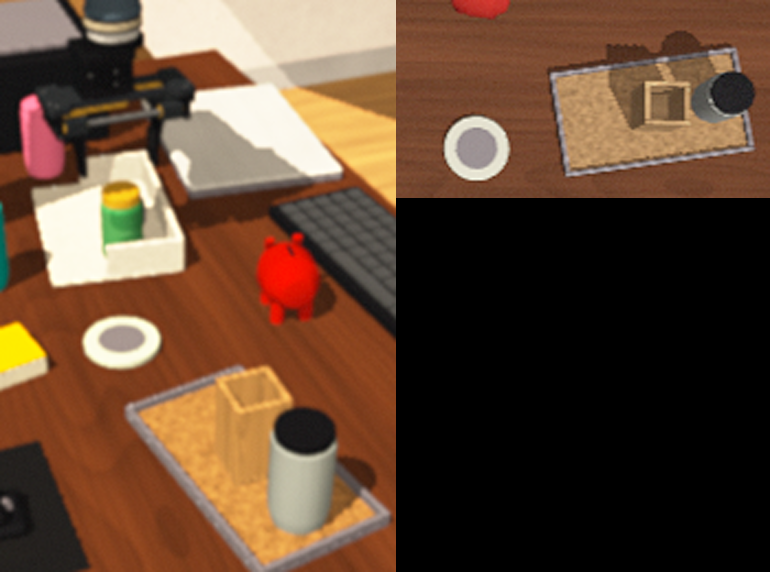

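The tumbler and holder stand upright in the tray, and the gripper is over the jar (crop (122,190)). Descending to 68 mm height on the jar.

Request:
{"name": "servo_tool", "arguments": {"moves": "0.001 0 0.03 0 0.087; 0.001 0 0.055 0 0.087; 0.001 0 0.075 0 0.087; 0.001 0 0.084 0 0.087; 0.001 0 0.086 0 0.087; 0.001 0 0.086 0 0.087; 0.001 0 0.086 0 0.05; 0.001 0 0.086 0 0.05; 0.001 0 0.086 0 0.05; 0.001 0 0.086 0 0.05"}}

```text
time: 15.6
position: [0.5529, 0.1767, 0.0557]
tool_rot: [0.707, 0.707, 0.001, 0.001]
ft_force: [0.5, 0.3, 0.1]
grip_width: 0.0678
grip_force: 0.0
```

Request:
{"name": "servo_tool", "arguments": {"moves": "0 0 0 0 0.05; 0 0 0 0 0.05; 0 0 0 0 0.05; 0 0 0 0 0.05; 0 0 0 0 0.05; 0 0 0 0 0.05", "grip_force": 30}}

```text
time: 16.1
position: [0.5536, 0.1766, 0.0554]
tool_rot: [0.707, 0.707, 0.001, 0.001]
ft_force: [2.1, 0.8, 5.6]
grip_width: 0.0572
grip_force: 30.0
```

Request:
{"name": "servo_tool", "arguments": {"moves": "0 0 -0.01 0 0.05; 0 0 -0.03 0 0.05; 0 0 -0.06 0 0.05; 0 0 -0.095 0 0.05; 0 0 -0.13 0 0.05; -0.01 0 -0.15 0 0.05; -0.035 -0.002 -0.16 0 0.05; -0.07 -0.004 -0.16 0 0.05; -0.108 -0.006 -0.16 0 0.05; -0.146 -0.008 -0.16 0 0.05"}}

```text
time: 16.93
position: [0.5417, 0.0302, 0.2141]
tool_rot: [0.706, 0.708, -0.001, -0.002]
ft_force: [0.1, -0.1, -3.4]
grip_width: 0.0574
grip_force: 30.0
```

Request:
{"name": "servo_tool", "arguments": {"moves": "-0.038 -0.002 0 0 0.05; -0.076 -0.004 0 0 0.05; -0.114 -0.006 0 0 0.05; -0.152 -0.008 0 0 0.05; -0.182 -0.01 0 0 0.05; -0.202 -0.0115 0.01 0 0.05; -0.209 -0.0115 0.035 0 0.05; -0.209 -0.0115 0.07 0 0.05; -0.209 -0.0115 0.105 0 0.05; -0.209 -0.0115 0.13 0 0.05"}}

```text
time: 17.77
position: [0.5297, -0.1769, 0.0814]
tool_rot: [0.707, 0.707, -0.001, -0.004]
ft_force: [0.0, -0.2, -3.0]
grip_width: 0.0574
grip_force: 30.0
```

Request:
{"name": "servo_tool", "arguments": {"moves": "0 0 0.01 0 0.05; 0 0 0.018 0 0.05; 0 0 0.023 0 0.05; 0 0 0.026 0 0.05; 0 0 0.028 0 0.05; 0 0 0.029 0 0.05; 0 0 0.03 0 0.05; 0 0 0.03 0 0.05"}}

```text
time: 18.43
position: [0.5336, -0.1786, 0.0554]
tool_rot: [0.707, 0.707, 0.0, 0.001]
ft_force: [0.0, -0.4, -2.0]
grip_width: 0.0569
grip_force: 30.0
```

Request:
{"name": "servo_tool", "arguments": {"moves": "0 0 0.0005 0 0.05; 0 0 0.0005 0 0.087; 0 0 0.0005 0 0.087; 0 0 0.0005 0 0.087; 0 0 0.0005 0 0.087; 0 0 -0.02 0 0.087; 0 0 -0.06 0 0.087; 0 0 -0.1 0 0.087; 0.02 0.001 -0.135 0 0.087; 0.06 0.004 -0.15 0 0.087"}}

```text
time: 19.27
position: [0.5406, -0.1237, 0.2094]
tool_rot: [0.708, 0.706, 0.001, 0.006]
ft_force: [1.5, 0.1, -0.2]
grip_width: 0.0866
grip_force: 0.0
```

```bash
python3 - <<'E'
from h import *
o=get_obs();print(o["position"],o["tool_rot"])
t=cams.camera("top");cv2.imwrite("pics/top1.png",t)
print("dot",circ("top",t,(183,168,199,187),(0,0,0),(180,255,70),.044))
c=blob(t,(178,163,206,195),(100,15,60),(170,120,175)); print(cv2.boundingRect(c.astype(np.float32)))
print("spk",circ("top",t,(178,163,206,195),(100,15,60),(170,120,175),.044))
cv2.imwrite("pics/a4.png",cv2.resize(t[145:235,135:410],None,fx=2.9,fy=2.9,interpolation=cv2.INTER_CUBIC))
E
```

```text
[ 0.5405636  -0.12370921  0.2094117 ] [0.70847088 0.70571547 0.00143655 0.00571089]
dot [0.588  0.256  0.0243 0.0246 0.5881 0.2561]Traceback (most recent call last):
  File "<stdin>", line 5, in <module>
  File "h.py", line 14, in blob
    c=max(cs,key=cv2.contourArea)[:,0].astype(float)
      ~~~^^^^^^^^^^^^^^^^^^^^^^^^
ValueError: max() iterable argument is empty
```

The black dot is at (.588,.256) again, so that is the speaker. Moving there and turning so the fingers close along the organiser's y.

Request:
{"name": "servo_tool", "arguments": {"moves": "0.041 0.006 0 -7 0.087; 0.082 0.011 0 -14 0.087; 0.123 0.017 0 -21 0.087; 0.164 0.022 0 -28 0.087; 0.205 0.027 0 -35 0.087; 0.246 0.033 0 -42 0.087; 0.287 0.039 0 -49 0.087; 0.328 0.044 0 -56 0.087; 0.36 0.048 0 -63 0.087; 0.373 0.05 0 -70 0.087"}}

```text
time: 20.15
position: [0.5862, 0.2583, 0.2037]
tool_rot: [0.168, 0.986, 0.001, -0.0]
ft_force: [1.0, -0.6, -0.4]
grip_width: 0.0868
grip_force: 0.0
```

Request:
{"name": "servo_tool", "arguments": {"moves": "0 0 0.02 -7 0.087; 0 0 0.05 -11.5 0.087; 0 0 0.085 -11.5 0.087; 0 0 0.11 -11.5 0.087; 0 0 0.12 -11.5 0.087; 0 0 0.12 -11.5 0.087; 0 0 0.12 -11.5 0.087; 0 0 0.12 -11.5 0.087"}}

```text
time: 20.82
position: [0.5881, 0.2538, 0.0859]
tool_rot: [0.074, 0.997, 0.001, 0.002]
ft_force: [-0.3, 0.1, 0.0]
grip_width: 0.087
grip_force: 0.0
```

```bash
python3 - <<'E'
from h import *
o=get_obs();print(o["position"],o["tool_rot"])
s=cams.camera("side");t=cams.camera("top")
a=cv2.resize(s[60:200,180:300],None,fx=3,fy=3,interpolation=cv2.INTER_CUBIC)
b=cv2.resize(t[145:235,240:410],None,fx=2.4,fy=2.4,interpolation=cv2.INTER_CUBIC)
b=cv2.copyMakeBorder(b,0,a.shape[0]-b.shape[0],0,0,cv2.BORDER_CONSTANT)
cv2.imwrite("pics/a4.png",np.hstack([a,b]))
E
```

```text
[0.58813792 0.25379768 0.08594223] [7.36660802e-02 9.97281543e-01 5.30556060e-04 1.59695955e-03]
```

View pics/a4.png

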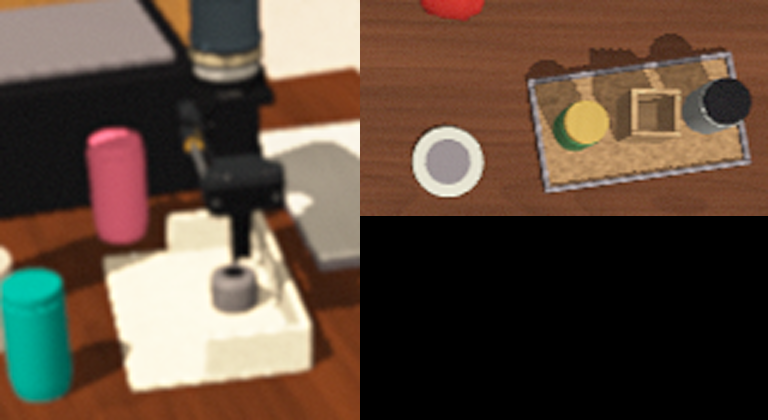

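All three stand in the tray (jar, holder, tumbler), and the gripper is over the speaker (crop (235,285)), which is now free all around.

Request:
{"name": "servo_tool", "arguments": {"moves": "0 0.002 0.025 0 0.087; 0 0.002 0.045 0 0.087; 0 0.002 0.06 0 0.087; 0 0.002 0.068 0 0.087; 0 0.002 0.071 0 0.087; 0 0.002 0.072 0 0.087; 0 0.002 0.072 0 0.06; 0 0.002 0.072 0 0.045; 0 0.002 0.072 0 0.045; 0 0.002 0.072 0 0.045", "grip_force": 20}}

```text
time: 21.75
position: [0.5875, 0.2557, 0.0132]
tool_rot: [0.074, 0.997, 0.0, 0.001]
ft_force: [1.2, -0.5, 0.5]
grip_width: 0.0683
grip_force: 0.0
```

Request:
{"name": "servo_tool", "arguments": {"moves": "0 0 0 0 0.045; 0 0 0 0 0.045; 0 0 0 0 0.045; 0 0 0 0 0.045; 0 0 0 0 0.045; 0 0 0 0 0.045; 0 0 0 0 0.045; 0 0 0 0 0.045"}}

```text
time: 22.42
position: [0.5871, 0.2555, 0.0125]
tool_rot: [0.074, 0.997, 0.0, 0.0]
ft_force: [-0.7, 0.4, 3.4]
grip_width: 0.0513
grip_force: 20.0
```

Request:
{"name": "servo_tool", "arguments": {"moves": "0 0 -0.01 0 0.045; 0 0 -0.03 0 0.045; 0 0 -0.065 0 0.045; 0 0 -0.1 0 0.045; 0.002 -0.01 -0.12 0 0.045; 0.006 -0.03 -0.12 0 0.045; 0.0124 -0.06 -0.12 0 0.045; 0.0197 -0.095 -0.12 0 0.045; 0.027 -0.13 -0.12 0 0.045; 0.0344 -0.166 -0.12 0 0.045"}}

```text
time: 23.25
position: [0.5275, 0.0953, 0.1325]
tool_rot: [0.073, 0.997, -0.0, -0.0]
ft_force: [0.2, -0.9, -1.2]
grip_width: 0.0514
grip_force: 20.0
```

Request:
{"name": "servo_tool", "arguments": {"moves": "0.0073 -0.035 0 0 0.045; 0.0145 -0.07 0 0 0.045; 0.0205 -0.098 0 0 0.045; 0.0233 -0.1125 0.005 0 0.045; 0.0233 -0.1125 0.025 0 0.045; 0.0233 -0.1125 0.055 0 0.045; 0.0233 -0.1125 0.08 0 0.045; 0.0233 -0.1125 0.095 0 0.045; 0.0233 -0.1125 0.1 0 0.045; 0.0233 -0.1125 0.1 0 0.045"}}

```text
time: 24.08
position: [0.4881, -0.0114, 0.0313]
tool_rot: [0.074, 0.997, 0.0, -0.001]
ft_force: [-0.9, 0.3, -0.5]
grip_width: 0.051
grip_force: 20.0
```

Request:
{"name": "servo_tool", "arguments": {"moves": "0 0 0 0 0.045; 0 0 0 0 0.045; 0 0 0 0 0.045"}}

```text
time: 24.33
position: [0.4899, -0.0117, 0.0334]
tool_rot: [0.073, 0.997, -0.0, 0.001]
ft_force: [-0.2, -0.1, -1.5]
grip_width: 0.0511
grip_force: 20.0
```

Request:
{"name": "servo_tool", "arguments": {"moves": "0.001 0 0.006 0 0.045; 0.001 0 0.011 0 0.045; 0.001 0 0.014 0 0.045; 0.001 0 0.0155 0 0.045; 0.001 0 0.0165 0 0.045; 0.001 0 0.017 0 0.045; 0.001 0 0.017 0 0.045"}}

```text
time: 24.92
position: [0.4877, -0.0113, 0.0164]
tool_rot: [0.074, 0.997, -0.0, -0.0]
ft_force: [-1.5, 0.3, 11.0]
grip_width: 0.0513
grip_force: 20.0
```

Request:
{"name": "servo_tool", "arguments": {"moves": "0.001 0 0 0 0.087; 0.001 0 0 0 0.087; 0.001 0 0 0 0.087; 0.001 0 0 0 0.087; 0.001 0 0 0 0.087; 0.001 0 -0.025 0 0.087; 0.001 0 -0.065 0 0.087; 0.001 0 -0.105 7 0.087; 0.001 0 -0.145 14 0.087; 0.001 0 -0.185 21 0.087"}}

```text
time: 25.75
position: [0.4863, -0.0111, 0.2018]
tool_rot: [0.257, 0.966, 0.0, -0.001]
ft_force: [0.4, 0.4, -0.2]
grip_width: 0.087
grip_force: 0.0
```

```bash
python3 - <<'E'
from h import *
o=get_obs();print(o["position"],o["tool_rot"])
E
```

```text
[ 0.48632887 -0.01105937  0.2018049 ] [ 2.57083651e-01  9.66388979e-01  1.75269886e-05 -5.81062322e-04]
```

Request:
{"name": "servo_tool", "arguments": {"moves": "-0.024 -0.027 0 7 0.087; -0.050 -0.055 0 14 0.087; -0.076 -0.083 0 21 0.087; -0.102 -0.111 0 28 0.087; -0.128 -0.140 0 35 0.087; -0.154 -0.169 0 42 0.087; -0.18 -0.198 0 49 0.087; -0.206 -0.227 0 56 0.087; -0.225 -0.248 0 60.2 0.087; -0.2294 -0.2536 0 60.2 0.087"}}

```text
time: 26.58
position: [0.5628, -0.3505, 0.1997]
tool_rot: [0.707, 0.707, -0.001, 0.002]
ft_force: [0.4, -0.1, 0.4]
grip_width: 0.0866
grip_force: 0.0
```

Request:
{"name": "servo_tool", "arguments": {"moves": "0 0 0.01 0 0.087; 0 0 0.04 0 0.087; 0 0 0.05 0 0.087; 0 0 0.05 0 0.087; 0 0 0.05 0 0.087"}}

```text
time: 27.0
position: [0.5614, -0.3427, 0.1492]
tool_rot: [0.704, 0.71, -0.0, -0.002]
ft_force: [0.3, -0.7, 0.3]
grip_width: 0.0871
grip_force: 0.0
```

```bash
python3 - <<'E'
from h import *
o=get_obs();print(o["position"],o["tool_rot"])
t=cams.camera("top");s=cams.camera("side")
print("pad disc ring",circ("top",t,(250,185,305,240),(20,0,170),(40,60,255),.010))
print("dot",circ("top",t,(265,190,290,220),(0,0,0),(180,255,70),.048))
a=cv2.resize(s[120:330,210:400],None,fx=2.2,fy=2.2,interpolation=cv2.INTER_CUBIC)
b=cv2.resize(t[180:240,250:310],None,fx=5,fy=5,interpolation=cv2.INTER_CUBIC)
b=cv2.copyMakeBorder(b,0,a.shape[0]-b.shape[0],0,0,cv2.BORDER_CONSTANT)
cv2.imwrite("pics/a5.png",np.hstack([a,b]))
E
```

```text
[ 0.56141566 -0.34268305  0.14923523] [ 7.04258719e-01  7.09940955e-01 -1.32188985e-05 -1.86985772e-03]
pad disc ring [ 0.4885 -0.0116  0.0906  0.0921  0.4887 -0.0115]
dot [ 0.4888 -0.0113  0.0206  0.0216  0.4888 -0.0114]
```

View pics/a5.png

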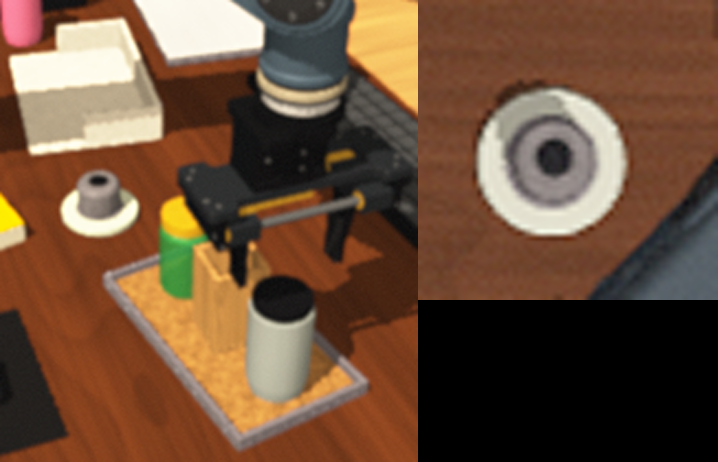

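The speaker is upright on the pad centre to about 0.3 mm, with its dot at crop (553,157). Now re-gripping the tumbler.

Request:
{"name": "servo_tool", "arguments": {"moves": "-0.0015 0 0.025 0 0.087; -0.0015 0 0.05 0 0.087; -0.0015 0 0.066 0 0.087; -0.0015 0 0.074 0 0.087; -0.0015 0 0.076 0 0.087; -0.0015 0 0.076 0 0.087; -0.0015 0 0.076 0 0.05; -0.0015 0 0.076 0 0.05; -0.0015 0 0.076 0 0.05; -0.0015 0 0.076 0 0.05", "grip_force": 30}}

```text
time: 27.93
position: [0.5626, -0.3467, 0.0753]
tool_rot: [0.705, 0.709, 0.0, 0.001]
ft_force: [0.1, -0.1, -0.2]
grip_width: 0.068
grip_force: 0.0
```

Request:
{"name": "servo_tool", "arguments": {"moves": "0 0 0 0 0.05; 0 0 0 0 0.05; 0 0 0 0 0.05; 0 0 0 0 0.05; 0 0 0 0 0.05"}}

```text
time: 28.35
position: [0.5619, -0.3466, 0.0749]
tool_rot: [0.705, 0.709, -0.0, -0.0]
ft_force: [-2.9, 0.4, 5.4]
grip_width: 0.061
grip_force: 29.9
```

Request:
{"name": "servo_tool", "arguments": {"moves": "0 0 -0.01 0 0.05; 0 0 -0.03 0 0.05; 0 0 -0.06 0 0.05; 0 0 -0.095 0 0.05; 0 0 -0.13 0 0.05; 0.01 0 -0.15 0 0.05; 0.03 0.001 -0.15 0 0.05; 0.06 0.002 -0.15 0 0.05; 0.1 0.003 -0.15 0 0.05; 0.14 0.004 -0.15 0 0.05"}}

```text
time: 29.18
position: [0.565, -0.2052, 0.2239]
tool_rot: [0.706, 0.709, 0.0, -0.0]
ft_force: [1.1, 0.3, -3.2]
grip_width: 0.0612
grip_force: 29.9
```

Request:
{"name": "servo_tool", "arguments": {"moves": "0.04 0.001 0 0 0.05; 0.08 0.002 0 0 0.05; 0.12 0.003 0 0 0.05; 0.16 0.004 0 0 0.05; 0.2 0.005 0 0 0.05; 0.24 0.006 0 0 0.05; 0.28 0.007 0 0 0.05; 0.32 0.008 0 0 0.05; 0.36 0.009 0 0 0.05; 0.40 0.01 0 0 0.05"}}

```text
time: 30.02
position: [0.5721, 0.1961, 0.2239]
tool_rot: [0.705, 0.709, -0.0, -0.0]
ft_force: [1.2, -0.9, -3.4]
grip_width: 0.0612
grip_force: 29.9
```

Request:
{"name": "servo_tool", "arguments": {"moves": "0.04 0.002 0 0 0.05; 0.08 0.003 0 0 0.05; 0.11 0.004 0 0 0.05; 0.13 0.005 0 0 0.05; 0.1404 0.006 0.02 0 0.05; 0.1404 0.006 0.05 0 0.05; 0.1404 0.006 0.085 0 0.05; 0.1404 0.006 0.11 0 0.05; 0.1404 0.006 0.12 0 0.05; 0.1404 0.006 0.12 0 0.05"}}

```text
time: 30.85
position: [0.5753, 0.3335, 0.1005]
tool_rot: [0.705, 0.709, -0.003, -0.002]
ft_force: [-0.7, -0.1, -3.4]
grip_width: 0.0612
grip_force: 29.9
```

Request:
{"name": "servo_tool", "arguments": {"moves": "0 0 0.01 0 0.05; 0 0 0.015 0 0.05; 0 0 0.015 0 0.05; 0 0 0.015 0 0.05; 0 0 0.015 0 0.05"}}

```text
time: 31.27
position: [0.5787, 0.3344, 0.0905]
tool_rot: [0.705, 0.709, 0.001, 0.0]
ft_force: [-0.2, 0.3, -2.6]
grip_width: 0.0612
grip_force: 29.9
```

Request:
{"name": "servo_tool", "arguments": {"moves": "-0.0005 -0.0008 0.006 0 0.05; -0.0005 -0.0008 0.011 0 0.05; -0.0005 -0.0008 0.0135 0 0.05; -0.0005 -0.0008 0.015 0 0.05; -0.0005 -0.0008 0.0158 0 0.05; -0.0005 -0.0008 0.0158 0 0.05; -0.0005 -0.0008 0.0158 0 0.05"}}

```text
time: 31.85
position: [0.5766, 0.3337, 0.0749]
tool_rot: [0.705, 0.709, -0.0, -0.0]
ft_force: [-3.5, -0.8, 5.0]
grip_width: 0.0612
grip_force: 29.9
```

Request:
{"name": "servo_tool", "arguments": {"moves": "0 0 0 0 0.087; 0 0 0 0 0.087; 0 0 0 0 0.087; 0 0 0 0 0.087; 0 0 0 0 0.087; 0 0 -0.02 0 0.087; 0 0 -0.06 0 0.087; 0 0 -0.1 0 0.087; -0.02 -0.002 -0.135 0 0.087; -0.06 -0.005 -0.14 0 0.087"}}

```text
time: 32.68
position: [0.5773, 0.2781, 0.2211]
tool_rot: [0.703, 0.711, 0.008, 0.003]
ft_force: [1.9, 0.4, 0.3]
grip_width: 0.0871
grip_force: 0.0
```

Request:
{"name": "servo_tool", "arguments": {"moves": "-0.041 -0.004 0 0 0.087; -0.082 -0.008 0 0 0.087; -0.123 -0.012 0 0 0.087; -0.164 -0.016 0 0 0.087; -0.205 -0.02 0 0 0.087; -0.246 -0.024 0 0 0.087; -0.287 -0.028 0 0 0.087; -0.328 -0.032 0 0 0.087; -0.369 -0.036 0 0 0.087; -0.41 -0.038 0 0 0.087"}}

```text
time: 33.52
position: [0.5364, -0.1386, 0.2136]
tool_rot: [0.705, 0.709, 0.0, 0.0]
ft_force: [0.5, 0.0, 0.2]
grip_width: 0.0869
grip_force: 0.0
```

Request:
{"name": "servo_tool", "arguments": {"moves": "-0.030 -0.002 0 0.3 0.087; -0.0418 -0.0033 0.01 0.3 0.087; -0.0418 -0.0033 0.04 0.3 0.087; -0.0418 -0.0033 0.075 0.3 0.087; -0.0418 -0.0033 0.08 0.3 0.087; -0.0418 -0.0033 0.08 0.3 0.087; -0.0418 -0.0033 0.08 0.3 0.087; -0.0418 -0.0033 0.08 0.3 0.087"}}

```text
time: 34.18
position: [0.5353, -0.1785, 0.1351]
tool_rot: [0.706, 0.708, 0.0, 0.002]
ft_force: [0.7, -0.0, 0.5]
grip_width: 0.0869
grip_force: 0.0
```

Request:
{"name": "servo_tool", "arguments": {"moves": "0.001 -0.001 0.025 0 0.087; 0.001 -0.001 0.05 0 0.087; 0.001 -0.001 0.068 0 0.087; 0.001 -0.001 0.077 0 0.087; 0.001 -0.001 0.079 0 0.087; 0.001 -0.001 0.079 0 0.087; 0.001 -0.001 0.079 0 0.05; 0.001 -0.001 0.079 0 0.05; 0.001 -0.001 0.079 0 0.05; 0.001 -0.001 0.079 0 0.05"}}

```text
time: 35.02
position: [0.5335, -0.1777, 0.0554]
tool_rot: [0.707, 0.707, 0.0, 0.001]
ft_force: [-0.7, 0.0, -0.1]
grip_width: 0.0679
grip_force: 0.0
```

Request:
{"name": "servo_tool", "arguments": {"moves": "0 0 0 0 0.05; 0 0 0 0 0.05; 0 0 0 0 0.05; 0 0 0 0 0.05; 0 0 0 0 0.05; 0 0 0 0 0.05"}}

```text
time: 35.52
position: [0.5335, -0.1776, 0.0549]
tool_rot: [0.707, 0.707, 0.0, 0.001]
ft_force: [0.8, 0.7, 3.4]
grip_width: 0.0571
grip_force: 30.0
```

Request:
{"name": "servo_tool", "arguments": {"moves": "0 0 -0.01 0 0.05; 0 0 -0.03 0 0.05; 0 0 -0.06 0 0.05; 0 0 -0.095 0 0.05; 0 0 -0.13 0 0.05; 0.01 0 -0.15 0 0.05; 0.035 0.002 -0.16 0 0.05; 0.07 0.004 -0.16 0 0.05; 0.108 0.006 -0.16 0 0.05; 0.146 0.008 -0.16 0 0.05"}}

```text
time: 36.35
position: [0.5394, -0.0301, 0.2143]
tool_rot: [0.707, 0.707, -0.001, -0.001]
ft_force: [0.8, 0.1, -3.4]
grip_width: 0.0568
grip_force: 30.0
```

Request:
{"name": "servo_tool", "arguments": {"moves": "0.038 0.002 0 0 0.05; 0.076 0.004 0 0 0.05; 0.114 0.006 0 0 0.05; 0.152 0.008 0 0 0.05; 0.182 0.01 0 0 0.05; 0.202 0.012 0.01 0 0.05; 0.209 0.012 0.035 0 0.05; 0.209 0.012 0.07 0 0.05; 0.209 0.012 0.105 0 0.05; 0.209 0.012 0.13 0 0.05"}}

```text
time: 37.18
position: [0.5497, 0.1776, 0.0815]
tool_rot: [0.706, 0.708, -0.002, -0.002]
ft_force: [0.0, 0.0, -2.7]
grip_width: 0.0571
grip_force: 30.0
```

Request:
{"name": "servo_tool", "arguments": {"moves": "0 0 0.01 0 0.05; 0 0 0.015 0 0.05; 0 0 0.015 0 0.05; 0 0 0.015 0 0.05; 0 0 0.015 0 0.05"}}

```text
time: 37.6
position: [0.5541, 0.1777, 0.0712]
tool_rot: [0.707, 0.707, 0.001, 0.001]
ft_force: [0.6, -0.2, -3.1]
grip_width: 0.057
grip_force: 30.0
```

Request:
{"name": "servo_tool", "arguments": {"moves": "0 -0.0005 0.006 0 0.05; 0 -0.0005 0.011 0 0.05; 0 -0.0005 0.0135 0 0.05; 0 -0.0005 0.015 0 0.05; 0 -0.0005 0.016 0 0.05; 0 -0.0005 0.016 0 0.05; 0 -0.0005 0.016 0 0.05"}}

```text
time: 38.18
position: [0.5519, 0.1776, 0.0548]
tool_rot: [0.707, 0.707, -0.0, -0.0]
ft_force: [-2.7, -0.5, 6.1]
grip_width: 0.0568
grip_force: 30.0
```

Request:
{"name": "servo_tool", "arguments": {"moves": "0 0 0 0 0.087; 0 0 0 0 0.087; 0 0 0 0 0.087; 0 0 0 0 0.087; 0 0 0 0 0.087; 0 0 -0.02 0 0.087; 0 0 -0.06 0 0.087; 0 0 -0.1 0 0.087; -0.02 0 -0.14 0 0.087; -0.06 0 -0.16 0 0.087"}}

```text
time: 39.02
position: [0.5543, 0.125, 0.2152]
tool_rot: [0.705, 0.709, 0.003, 0.002]
ft_force: [1.4, -0.1, -0.5]
grip_width: 0.0868
grip_force: 0.0
```

Request:
{"name": "servo_tool", "arguments": {"moves": "-0.04 -0.001 0 0 0.087; -0.08 -0.001 0 0 0.087; -0.12 -0.002 0 0 0.087; -0.16 -0.002 0 0 0.087; -0.2 -0.003 0 0 0.087; -0.24 -0.004 0 0 0.087; -0.28 -0.005 0 0 0.087; -0.32 -0.006 0 0 0.087; -0.36 -0.006 0.01 0 0.087; -0.3792 -0.0063 0.04 0 0.087"}}

```text
time: 39.85
position: [0.5496, -0.2643, 0.1747]
tool_rot: [0.708, 0.706, 0.0, 0.007]
ft_force: [1.3, 0.5, -0.2]
grip_width: 0.087
grip_force: 0.0
```

Request:
{"name": "servo_tool", "arguments": {"moves": "0 0 0.03 0 0.087; 0 0 0.04 0 0.087; 0 0 0.04 0 0.087; 0 0 0.04 0 0.087; 0 0 0.04 0 0.087"}}

```text
time: 40.27
position: [0.5473, -0.2564, 0.1323]
tool_rot: [0.706, 0.708, 0.0, 0.001]
ft_force: [0.4, 0.7, 0.4]
grip_width: 0.0871
grip_force: 0.0
```

```bash
python3 - <<'E'
from h import *
o=get_obs();print(o["position"],o["tool_rot"])
t=cams.camera("top");cv2.imwrite("pics/top2.png",t)
print("tum",circ("top",t,(145,160,182,195),(0,0,0),(180,255,50),.122))
print("jar",circ("top",t,(200,172,228,203),(18,110,120),(32,255,255),.106))
E
```

```text
[ 0.54734017 -0.25637123  0.13226442] [7.06260562e-01 7.07950963e-01 2.37599851e-04 1.18130513e-03]
tum [0.5741 0.3334 0.0539 0.0553 0.5743 0.333 ]
jar [0.5505 0.1782 0.052  0.0535 0.5508 0.1782]
```

Tumbler and jar are back, upright, and within about 3 mm of their first spots. Now the holder.

Request:
{"name": "servo_tool", "arguments": {"moves": "0 0 0 0 0.087; 0 0 0.02 0 0.087; 0 0 0.04 0 0.087; 0 0 0.055 0 0.087; 0 0 0.061 0 0.087; 0 0 0.063 0 0.087; 0 0 0.063 0 0.087", "grip_force": 25}}

```text
time: 40.9
position: [0.5467, -0.2567, 0.0683]
tool_rot: [0.707, 0.708, 0.0, 0.0]
ft_force: [1.0, -0.3, 0.4]
grip_width: 0.0869
grip_force: 0.0
```

Request:
{"name": "servo_tool", "arguments": {"moves": "-0.0025 0 -0.0033 0 0.087; -0.005 0 -0.0033 0 0.087; -0.005 0 -0.0033 0 0.06; -0.005 0 -0.0033 0 0.05; -0.005 0 -0.0033 0 0.05; -0.005 0 -0.0033 0 0.05; -0.005 0 -0.0033 0 0.05; -0.005 0 -0.0033 0 0.05; -0.005 0 -0.0033 0 0.05; -0.005 0 -0.0033 0 0.05"}}

```text
time: 41.73
position: [0.5464, -0.2618, 0.0711]
tool_rot: [0.707, 0.707, 0.0, 0.0]
ft_force: [-0.5, -0.7, 0.1]
grip_width: 0.058
grip_force: 25.0
```

Request:
{"name": "servo_tool", "arguments": {"moves": "0 0 0 0 0.05; 0 0 0 0 0.05; 0 0 0 0 0.05; 0 0 0 0 0.05; 0 0 0 0 0.05"}}

```text
time: 42.15
position: [0.5464, -0.2617, 0.0711]
tool_rot: [0.707, 0.707, 0.0, 0.0]
ft_force: [0.9, -0.3, 0.5]
grip_width: 0.0577
grip_force: 25.0
```

Request:
{"name": "servo_tool", "arguments": {"moves": "0 0 -0.01 0 0.05; 0 0 -0.03 0 0.05; 0 0 -0.06 0 0.05; 0 0 -0.095 0 0.05; 0 0 -0.13 0 0.05; 0.01 0 -0.15 0 0.05; 0.035 -0.002 -0.15 0 0.05; 0.07 -0.005 -0.15 0 0.05; 0.108 -0.008 -0.15 0 0.05; 0.146 -0.01 -0.15 0 0.05"}}

```text
time: 42.98
position: [0.5349, -0.1146, 0.2216]
tool_rot: [0.707, 0.707, -0.0, -0.0]
ft_force: [0.1, 0.1, -1.4]
grip_width: 0.0577
grip_force: 25.0
```

Request:
{"name": "servo_tool", "arguments": {"moves": "0.038 -0.003 0 1 0.05; 0.076 -0.006 0 3 0.05; 0.114 -0.009 0 5 0.05; 0.152 -0.012 0 7 0.05; 0.19 -0.015 0 9 0.05; 0.228 -0.018 0 11 0.05; 0.266 -0.02 0 13 0.05; 0.304 -0.022 0 15 0.05; 0.335 -0.024 0 15 0.05; 0.355 -0.025 0 15 0.05"}}

```text
time: 43.82
position: [0.5094, 0.2423, 0.2215]
tool_rot: [0.792, 0.61, -0.0, -0.001]
ft_force: [0.5, -0.7, -1.7]
grip_width: 0.0576
grip_force: 25.0
```

Request:
{"name": "servo_tool", "arguments": {"moves": "0 0 0 0 0.05; 0 0 0 0 0.05; 0 0 0 0 0.05"}}

```text
time: 44.07
position: [0.5103, 0.2385, 0.2211]
tool_rot: [0.793, 0.609, -0.001, 0.0]
ft_force: [-0.3, -0.8, -1.2]
grip_width: 0.0579
grip_force: 25.0
```

Request:
{"name": "servo_tool", "arguments": {"moves": "0.008 -0.002 0 0 0.05; 0.018 -0.005 0 0 0.05; 0.0244 -0.0065 0.01 0 0.05; 0.0244 -0.0065 0.035 0 0.05; 0.0244 -0.0065 0.07 0 0.05; 0.0244 -0.0065 0.1 0 0.05; 0.0244 -0.0065 0.125 0 0.05; 0.0244 -0.0065 0.133 0 0.05; 0.0244 -0.0065 0.133 0 0.05; 0.0244 -0.0065 0.133 0 0.05"}}

```text
time: 44.9
position: [0.5113, 0.2647, 0.0881]
tool_rot: [0.793, 0.609, 0.0, 0.0]
ft_force: [0.8, 0.1, -1.6]
grip_width: 0.0579
grip_force: 25.0
```

Request:
{"name": "servo_tool", "arguments": {"moves": "0 0 0 0 0.05; 0 0 0 0 0.05; 0 0 0 0 0.05"}}

```text
time: 45.15
position: [0.5119, 0.2648, 0.0897]
tool_rot: [0.793, 0.609, 0.002, 0.001]
ft_force: [-1.2, 1.3, -1.7]
grip_width: 0.0581
grip_force: 25.0
```

Request:
{"name": "servo_tool", "arguments": {"moves": "-0.001 -0.0005 0.006 0 0.05; -0.001 -0.0005 0.011 0 0.05; -0.001 -0.0005 0.014 0 0.05; -0.001 -0.0005 0.0155 0 0.05; -0.001 -0.0005 0.0165 0 0.05; -0.001 -0.0005 0.017 0 0.05; -0.001 -0.0005 0.017 0 0.05"}}

```text
time: 45.73
position: [0.51, 0.2636, 0.0711]
tool_rot: [0.793, 0.609, -0.0, -0.0]
ft_force: [-0.1, 0.2, -1.8]
grip_width: 0.058
grip_force: 25.0
```

Request:
{"name": "servo_tool", "arguments": {"moves": "0 0 0.0005 0 0.05; 0 0 0.001 0 0.05; 0 0 0.001 0 0.05; 0 0 0.001 0 0.05"}}

```text
time: 46.07
position: [0.5101, 0.2636, 0.0711]
tool_rot: [0.793, 0.609, 0.0, 0.0]
ft_force: [-1.8, -0.8, 5.5]
grip_width: 0.0577
grip_force: 24.9
```

Contact. I'll release, rise and move clear.

Request:
{"name": "servo_tool", "arguments": {"moves": "0 0 0.0005 0 0.087; 0 0 0.0005 0 0.087; 0 0 0 0 0.087; 0 0 0 0 0.087; 0 0 0 0 0.087; 0 0 -0.02 0 0.087; 0 0 -0.055 0 0.087; 0 0 -0.09 0 0.087; 0 0 -0.125 0 0.087; 0 0 -0.155 0 0.087"}}

```text
time: 46.9
position: [0.5103, 0.2637, 0.2273]
tool_rot: [0.793, 0.609, 0.001, 0.0]
ft_force: [0.8, -0.1, -0.2]
grip_width: 0.0866
grip_force: 0.0
```

Request:
{"name": "servo_tool", "arguments": {"moves": "-0.03 0 0 0 0.087; -0.07 0 0 0 0.087; -0.11 0 0 0 0.087; -0.15 0.01 0 0 0.087; -0.19 0.02 0 0 0.087; -0.23 0.03 0 0 0.087; -0.27 0.04 0 0 0.087; -0.31 0.05 0 0 0.087; -0.34 0.06 0 0 0.087; -0.34 0.06 0 0 0.087"}}

```text
time: 47.73
position: [0.4818, -0.0863, 0.2254]
tool_rot: [0.795, 0.607, 0.0, 0.002]
ft_force: [0.1, 1.4, 0.5]
grip_width: 0.087
grip_force: 0.0
```

Request:
{"name": "servo_tool", "arguments": {"moves": "-0.03 0.01 0 0 0.087; -0.07 0.02 0 0 0.087; -0.11 0.03 0 0 0.087; -0.11 0.03 0 0 0.087; -0.11 0.03 0 0 0.087; -0.11 0.03 0 0 0.087"}}

```text
time: 48.23
position: [0.4805, -0.1935, 0.2247]
tool_rot: [0.793, 0.609, -0.0, -0.001]
ft_force: [0.3, -0.2, 0.1]
grip_width: 0.0871
grip_force: 0.0
```

```bash
python3 - <<'E'
from h import *
o=get_obs();print(o["position"],o["time"])
t=cams.camera("top");s=cams.camera("side");cv2.imwrite("pics/top3.png",t)
for n,i in(("was",cv2.imread("pics/top0.png")),("now",t)):
    print(n,"tum",circ("top",i,(145,160,182,195),(0,0,0),(180,255,50),.122))
    print("jar",circ("top",i,(200,172,228,203),(18,110,120),(32,255,255),.106))
    print("hold",rect("top",i,(170,187,201,218),(8,60,60),(28,255,255),.106)[0])
    print("pig",circ("top",i,(255,120,300,160),(0,150,100),(10,255,255),.045))
a=cv2.resize(s[100:240,150:350],None,fx=2,fy=2,interpolation=cv2.INTER_CUBIC)
b=cv2.resize(t[120:280,130:310],None,fx=2.2,fy=2.2,interpolation=cv2.INTER_CUBIC)
a=cv2.copyMakeBorder(a,0,b.shape[0]-a.shape[0],0,0,cv2.BORDER_CONSTANT)
cv2.imwrite("pics/a6.png",np.hstack([a,b]))
E
```

```text
[ 0.48045403 -0.19352587  0.2247055 ] 48.2333
was tum [0.5773 0.3338 0.0543 0.0554 0.5774 0.3339]
jar [0.5533 0.178  0.0531 0.0545 0.5535 0.178 ]
hold ((0.5063388347625732, 0.25847306847572327), (0.07190550863742828, 0.061831284314394), 74.28488159179688)
pig [ 0.7085 -0.0107  0.0843  0.1085  0.7099 -0.0096]
now tum [0.5739 0.3329 0.0542 0.0565 0.5736 0.3328]
jar [0.5504 0.1776 0.0526 0.0546 0.5506 0.1777]
hold ((0.5067828297615051, 0.2581287622451782), (0.07254881411790848, 0.06202329322695732), 74.56322479248047)
pig [ 0.7085 -0.0096  0.0838  0.0998  0.7106 -0.009 ]
```

View pics/a6.png

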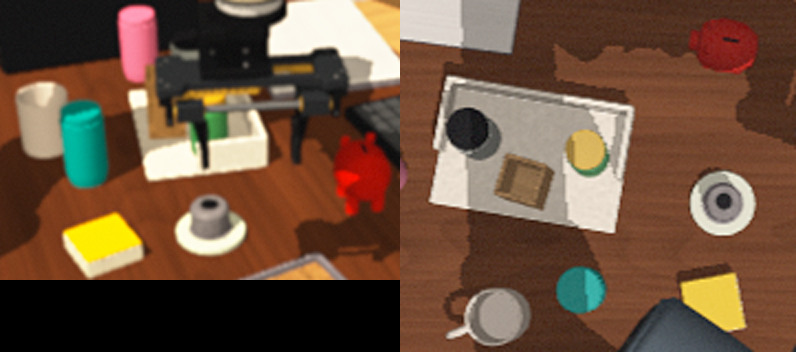

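The final view shows all three upright in the organiser, at top-crop (467,130), (525,180) and (587,150), within about 3.5 mm of their first spots. The speaker is centred on the pad at (723,200), and the piggy bank and mug are where they were.

```bash
python3 -c "
from rig import job
print(job.hand_in())"
```

```text
the job is handed in; nothing more can be done
None
```

The job is handed in, with no verdict shown: the speaker stands upright on the middle of the pad, the tumbler, holder and jar are back upright within about 3.5 mm of where they first stood, and the piggy bank and mug were left alone (about 48 s used).

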